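# Line up the test weights in front of their references

### The job

Load the weight comparator's tray: move the four test weights from the wooden stand into the empty front row of the aluminium tray, in the same order as the reference weights in the row behind, so that each test weight stands upright in the seat directly in front of the reference weight of its own size. Scratches would spoil the calibration, so no weight may knock against another, and the references stay undisturbed in their seats.

Things in the scene. Friction and masses are not known exactly. Their poses are not given: they have to be found in the camera images.
- test_500: Test weight: a bright steel knob weight, the largest of its set: upright cylinder body 38 mm across and 42 mm high, above it a narrower neck and a knob 25 mm across, full height 61 mm, mass 500 g; can be gripped by the body or the knob. Origin: centre of the underside; z up along its axis. At the start it stands in one of the four seats of the wooden stand (any order).
- test_200: Test weight: a bright steel knob weight, the second largest of its set: upright cylinder body 28 mm across and 30 mm high, above it a narrower neck and a knob 19 mm across, full height 44 mm, mass 200 g; can be gripped by the body or the knob. Origin: centre of the underside; z up along its axis. At the start it stands in one of the four seats of the wooden stand (any order).
- test_100: Test weight: a bright steel knob weight, the second smallest of its set: upright cylinder body 22 mm across and 23 mm high, above it a narrower neck and a knob 15 mm across, full height 34 mm, mass 100 g; can be gripped by the body or the knob. Origin: centre of the underside; z up along its axis. At the start it stands in one of the four seats of the wooden stand (any order).
- test_50: Test weight: a bright steel knob weight, the smallest of its set: upright cylinder body 17 mm across and 18 mm high, above it a narrower neck and a knob 12 mm across, full height 27 mm, mass 50 g; can be gripped by the body or the knob. Origin: centre of the underside; z up along its axis. At the start it stands in one of the four seats of the wooden stand (any order).
- ref_500: Reference weight, to be left where it is: a bright steel knob weight, the largest of its set: upright cylinder body 38 mm across and 42 mm high, above it a narrower neck and a knob 25 mm across, full height 61 mm, mass 500 g; can be gripped by the body or the knob. Origin: centre of the underside; z up along its axis. It stands in one of the four seats of the tray's back row (any order).
- ref_200: Reference weight, to be left where it is: a bright steel knob weight, the second largest of its set: upright cylinder body 28 mm across and 30 mm high, above it a narrower neck and a knob 19 mm across, full height 44 mm, mass 200 g; can be gripped by the body or the knob. Origin: centre of the underside; z up along its axis. It stands in one of the four seats of the tray's back row (any order).
- ref_100: Reference weight, to be left where it is: a bright steel knob weight, the second smallest of its set: upright cylinder body 22 mm across and 23 mm high, above it a narrower neck and a knob 15 mm across, full height 34 mm, mass 100 g; can be gripped by the body or the knob. Origin: centre of the underside; z up along its axis. It stands in one of the four seats of the tray's back row (any order).
- ref_50: Reference weight, to be left where it is: a bright steel knob weight, the smallest of its set: upright cylinder body 17 mm across and 18 mm high, above it a narrower neck and a knob 12 mm across, full height 27 mm, mass 50 g; can be gripped by the body or the knob. Origin: centre of the underside; z up along its axis. It stands in one of the four seats of the tray's back row (any order).
- tray: Comparator loading tray, fixed: aluminium plate 146 x 300 mm (x, y), top 30 mm above the bench, with round seats 44 mm wide, 4 mm deep (floor 26 mm above the bench) that take any weight. Origin: centre of the underside. Back row (references) at x = +40 mm, front row (empty, robot's side) at x = -40 mm, each with seats at y = +108, +36, -36, -108 mm. Left or right of the stand, yaw within 0.25 rad.
- stand: Wooden stand, fixed: brown block 66 x 290 mm (x, y), top 30 mm above the bench, with one row of four round seats 44 mm wide and 4 mm deep (floor 26 mm above the bench) at x = 0, y = +108, +36, -36, -108 mm. Origin: centre of the underside. Yaw within 0.25 rad.
Mind the look-alikes: they are no part of the job. Leave any yellow look-alike of the test_100 alone. What is shaped like the test_500 but yellow is not meant.

How it is judged:
By the outcome, as a careful person would: the job done as asked, in the order asked, and still so for the second after the job is handed in, with the robot touching nothing.
It also fails if it takes over 104 s, if anything falls off the work surface, if the arm or the gripper's body presses on something with over 40 N, if the wrist force passes 120 N, or if a joint passes its speed limit or range.

### The arm

A 6-joint arm with a two-finger parallel gripper is mounted at the origin on a cart in front of the work surface, level with it; the furniture and walls round the work are solid. World frame = base frame: x ahead of the robot, y to its left, z up, the work surface at z = 0. Lengths are in m, angles in rad, forces in N, time in s.
With the tool pointing down it reaches from about 0.3 to 0.775 m from the base axis. Payload 14.6 kg.
Tool frame: the origin (TCP) lies at the centre of the arm's flange, where the gripper is bolted on; the fingertips stand 199 mm ahead of it and the grasp point (between the pads) lies 180 mm ahead of it; z points along the fingers, y is the line along which they close (so a half turn about z gives the same grasp; the last joint's range is limited). The gripper opens to 94 mm and grips with 3 to 60 N. Pads are 16 mm wide; open, the fingers measure 119 mm over their backs; the gripper's body (75 mm by 177 mm) begins 78 mm behind the grasp point.
Start: joints at [-1.3, 0.3, 1.521, -0, 1.321, -0.067], TCP at [0.182, -0.519, 0.405] pointing down, gripper open.
Joint ranges: [-3.03, 3.03], [-0.79, 2.21], [0.23, 2.52], [-1.04, 4.18], [0, 3.07], [-2.55, 2.55]. Speed limits (rad/s): [2.22, 2.22, 2.57, 3.14, 3.14, 3.14].

### API

Orientations are given as [roll, pitch, yaw] about the fixed x, y, z axes, in that order (R = Rz(yaw) Ry(pitch) Rx(roll)).
In Python, from station import ctrl gives the robot as it stands. The module is installed in compiled form; this text tells all that it offers.
- The arm moves only by the tool servo_tool, never from a script. Its argument "motion" is a list of rows, each a list of 5 numbers: the closure, from 0 (fully open) to 1 (shut), then the shift along the world's x, y, z in cm, then the turn about the world's z in degrees. A call has 1 to 20 rows; each row is the pose to reach, as a shift and turn from the pose commanded when the call began; what a row does not reach only later rows make up. A row lasts 1/8 s, in which the tool goes at most 62.5 mm and 10.7 degrees, less where a joint would pass 70% of its speed; a pose out of reach is approached as far as the arm can. A call with a gripper value outside its range is refused whole. The fingers move at their own pace and stop on an object; "squeeze" is the grip in N (left out, the last holds). Time passes only in rows, so rows that repeat a pose let the fingers close. It gives the time, the measured TCP pose, the force, the opening and the grip force at its end, in the units of the state.
- ctrl.get_obs(): the state, without advancing time (a new reading comes with each control period).
- ctrl.camera(name): name is "scene" or "top"; returns a dict with "image" (480x640x3 uint8, red, green, blue), "fx", "fy", "cx", "cy" (pixels), "dist" ([k1, k2, p1, p2, k3] as OpenCV has them; the pictures are not rectified), "camera_from_world" (4x4, takes a point from world to camera coordinates). Camera axes: x right, y up, looking along -z (the intrinsics and any distortion apply to the point x, -y, -z); pixel columns grow to the right and rows downward; lengths in m; the calibration is good to about 2 mm. A picture is of the moment at which its call begins. There is no depth.
- ctrl.hand_in(): hands the job in; it is judged then, once.
The state is a dict: "time_s": time; "qpos": joint angles; "joint_vel": joint speeds; "tau": joint torques, N m; "ee_pos": TCP position; "eef_rot": TCP orientation; "force": force on the tool from outside, world axes, zero at the start; "moment": the same for the moment, N m; "grip_width": finger opening in m; "grip_force": force on a finger pad.
Only numpy, scipy, OpenCV 4.12 (cv2) and the standard library are available. Lean on these libraries where they do the work, as an engineer would, in place of code of your own. Each camera call takes 0.05 s, during which the arm holds its last target. There are 200 camera calls.

## Working session

There is one attempt and no reset: what is moved stays moved. The work goes in short steps, Python scripts to look and compute and a tool call to move; the robot and the scene stay as the last step left them, time stands still between calls to the robot, and variables do not carry over. Pictures are saved under pics/ and viewed, at most 14 in all, crops included, and the job is handed in when it is done.

Besides the shell and the picture viewer there is one more tool, called as name([rows], argument=value, ...), one row to a line, values as JSON. servo_tool: Moves the arm, as the interface text tells. Its arguments: {"type":"object","properties":{"motion":{"type":"array","items":{"type":"array","items":{"type":"number"}}},"squeeze":{"type":"number"}},"required":["motion"]}

```bash
mkdir -p pics
python3 - <<'E'
from station import ctrl
import cv2,pickle
d={}
for n in("top","scene"):
    c=ctrl.camera(n);d[n]=c;cv2.imwrite(f"pics/{n}0.png",c["image"][:,:,::-1])
    print(n,c["fx"],c["fy"],c["cx"],c["cy"],c["dist"]);print(c["camera_from_world"])
pickle.dump(d,open("c0.pkl","wb"))
o=ctrl.get_obs();print(o)
E
```

```text
top 487.4717609757111 487.4717609757111 318.7633592897185 232.76720838896887 [0.01346619 0.         0.         0.         0.        ]
[[-2.54092435e-02 -9.99676489e-01  1.13479470e-03  5.95988593e-02]
 [ 9.93878716e-01 -2.51397600e-02  1.07578296e-01 -5.38040398e-01]
 [-1.07514965e-01  3.86133144e-03  9.94195968e-01 -1.15698011e+00]
 [ 0.00000000e+00  0.00000000e+00  0.00000000e+00  1.00000000e+00]]
scene 501.8877489590552 501.8877489590552 319.99640231573073 232.3427105552269 [-0.10949918  0.          0.          0.          0.        ]
[[-0.649008   -0.76053915 -0.01920486  0.36297929]
 [ 0.30358303 -0.28204495  0.91010328 -0.19050741]
 [-0.69758581  0.58483404  0.41393621 -0.64174123]
 [ 0.          0.          0.          1.        ]]
{'time_s': 0.1, 'qpos': array([-1.29962697e+00,  3.00390229e-01,  1.52148791e+00,  1.12322998e-05,
        1.32071176e+00, -6.65876671e-02]), 'joint_vel': array([-0.00077185, -0.00268642, -0.00132185, -0.00058205,  0.00059018,
       -0.00113117]), 'tau': array([ 1.97873094e-03, -5.32644510e+01, -3.53286195e+01,  7.09493179e-02,
        2.34949740e-02, -8.28738712e-05]), 'ee_pos': array([ 0.18225138, -0.51889699,  0.40417001]), 'eef_rot': array([-3.14059835e+00, -7.72108254e-05,  3.37754200e-01]), 'force': array([ 0.37092366, -0.66531422,  0.6430019 ]), 'moment': array([-0.06251965, -0.00662017,  0.03817471]), 'grip_force': 0.0, 'grip_width': 0.09367939902720274}
```

View pics/top0.png

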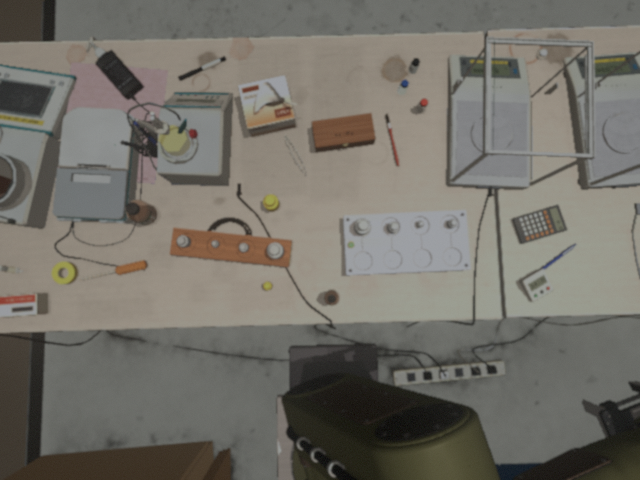

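View pics/scene0.png

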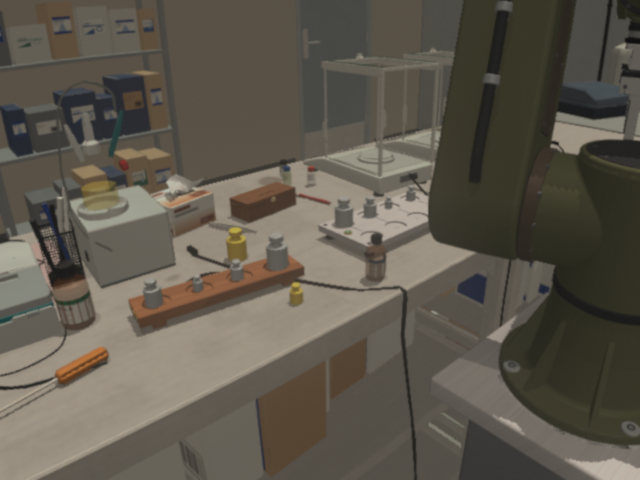

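```bash
cat > h.py <<'E'
import numpy as np,cv2,pickle
def K(c): return np.array([[c["fx"],0,c["cx"]],[0,c["fy"],c["cy"]],[0,0,1]])
def ray(c,uv):
    p=cv2.undistortPoints(np.array([[uv]],float),K(c),np.array(c["dist"]))[0,0]
    T=c["camera_from_world"];R=T[:3,:3]
    return -R.T@T[:3,3], R.T@np.array([p[0],-p[1],-1.])
def pt(c,uv,z):
    o,d=ray(c,uv); return (o+d*(z-o[2])/d[2])[:2]
def proj(c,P):
    T=c["camera_from_world"];q=T[:3,:3]@np.array(P,float)+T[:3,3];q=q*[1,-1,-1]
    return cv2.projectPoints(q[None],np.zeros(3),np.zeros(3),K(c),np.array(c["dist"]))[0][0,0]
E
python3 - <<'E'
from h import *
d=pickle.load(open("c0.pkl","rb"));c=d["top"];print("cam",ray(c,(320,240))[0])
im=c["image"];hsv=cv2.cvtColor(im,cv2.COLOR_RGB2HSV).astype(int)
h,s,v=hsv[...,0],hsv[...,1],hsv[...,2]
reg={"stand":(160,300,220,272,(s>100)&(h<15)),"tray":(335,475,205,280,(s<30)&(v>100))}
for n,(a,b,e,f,m) in reg.items():
    k=np.zeros(m.shape,np.uint8);k[e:f,a:b]=m[e:f,a:b]*255
    cs,_=cv2.findContours(k,cv2.RETR_EXTERNAL,cv2.CHAIN_APPROX_NONE);q=max(cs,key=cv2.contourArea)
    P=np.array([pt(c,p[0].astype(float),.03) for p in q],np.float32);r=cv2.minAreaRect(P);print(n,r,cv2.boxPoints(r).round(4).tolist())
    print(hsv[(e+f)//2,(a+b)//2])
cv2.imwrite("pics/crop1.png",cv2.resize(im[205:300,160:310,::-1],None,fx=5,fy=5,interpolation=cv2.INTER_CUBIC))
cv2.imwrite("pics/crop2.png",cv2.resize(im[195:290,335:485,::-1],None,fx=5,fy=5,interpolation=cv2.INTER_CUBIC))
E
```

```text
cam [0.41186859 0.05052086 1.2080788 ]
stand ((0.5108415484428406, 0.26000064611434937), (0.2873692214488983, 0.06559692323207855), 82.5595932006836) [[0.45969998836517334, 0.121799997985363], [0.5248000025749207, 0.11330000311136246], [0.5619999766349792, 0.39820000529289246], [0.4968999922275543, 0.4066999852657318]]
[ 12 128 134]
tray ((0.5121856331825256, -0.16261327266693115), (0.34023317694664, 0.18019762635231018), 88.54448699951172) [[0.41780000925064087, -0.3303999900817871], [0.5978999733924866, -0.33500000834465027], [0.6065999865531921, 0.005200000014156103], [0.42640000581741333, 0.009700000286102295]]
[110   9 163]
```

View pics/crop1.png

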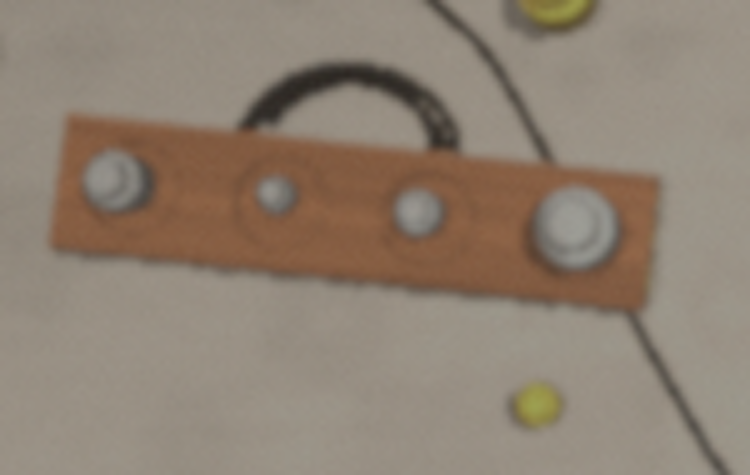

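View pics/crop2.png

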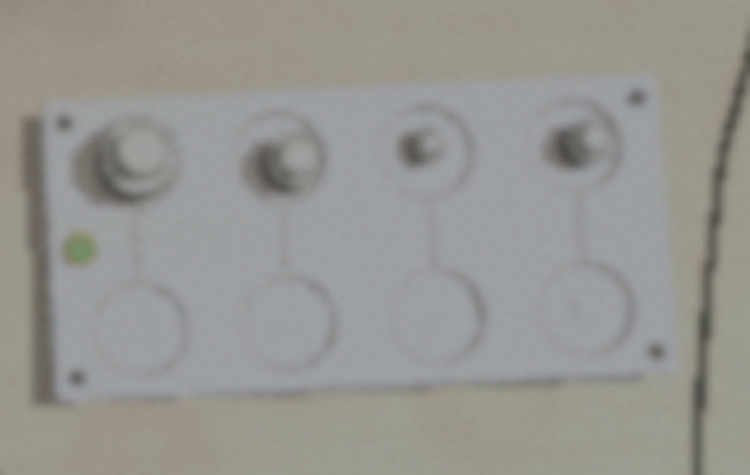

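```bash
python3 - <<'E'
from h import *
d=pickle.load(open("c0.pkl","rb"));c=d["top"];s=d["scene"]
def P(off,x,y,z): return pt(c,(off[0]+(x+.5)/5-.5,off[1]+(y+.5)/5-.5),z)
T=(335,195);S=(160,205)
f=np.array([P(T,*p,.03) for p in[(140,329),(290,322),(438,316),(587,310)]]);print("seats",f.round(4).tolist())
k=np.array([P(T,*p,.03) for p in[(63,122),(637,97),(656,351),(77,377)]]);print("screws",k.round(4).tolist(),k.mean(0))
a=(k[0]+k[3]-k[1]-k[2]);yaw=np.arctan2(-a[0],a[1]);print("tray yaw",yaw)
R=np.array([[np.cos(yaw),-np.sin(yaw)],[np.sin(yaw),np.cos(yaw)]])
tr=k.mean(0)
print("seats by screws",[(tr+R@[-.04,y]).round(4).tolist() for y in(.108,.036,-.036,-.108)])
st=np.array([P(S,*p,.03) for p in[(67,116),(660,178),(645,308),(52,246)]]);print("stand",st.round(4).tolist(),st.mean(0))
for n,x,y,H in[("200",108,178,44),("50",276,193,27),("100",417,208,34),("500",574,223,61)]:
    print(n,P(S,x,y,.026+H/1000-.004).round(4))
for n,im,(a,b,e,f_) in[("a",s["image"],(310,440,170,260)),("b",s["image"],(125,310,225,335))]:
    cv2.imwrite(f"pics/s{n}.png",cv2.resize(im[e:f_,a:b,::-1],None,fx=4,fy=4,interpolation=cv2.INTER_CUBIC))
E
python3 -c "
import cv2,numpy as np
a=cv2.imread('pics/sa.png');b=cv2.imread('pics/sb.png')
w=max(a.shape[1],b.shape[1]);a,b=[cv2.copyMakeBorder(i,0,0,0,w-i.shape[1],0) for i in(a,b)]
i=np.vstack([a,b])[:800];print(i.shape);cv2.imwrite('pics/sab.png',cv2.resize(i,None,fx=.74,fy=.74))"
```

```text
seats [[0.4695, -0.0582], [0.471, -0.1308], [0.4721, -0.2024], [0.4732, -0.2744]]
screws [[0.5713, -0.0242], [0.5765, -0.3045], [0.4526, -0.3065], [0.4471, -0.027]] [ 0.51186831 -0.16556442]
tray yaw 0.019135745888020462
seats by screws [[0.4698, -0.0583], [0.4712, -0.1303], [0.4726, -0.2023], [0.4739, -0.2743]]
stand [[0.5604, 0.3997], [0.5228, 0.1123], [0.46, 0.1208], [0.4973, 0.4065]] [0.51010961 0.2598068 ]
200 [0.526  0.3696]
50 [0.5185 0.2944]
100 [0.509  0.2263]
500 [0.4979 0.1497]
(800, 740, 3)
```

View pics/sab.png

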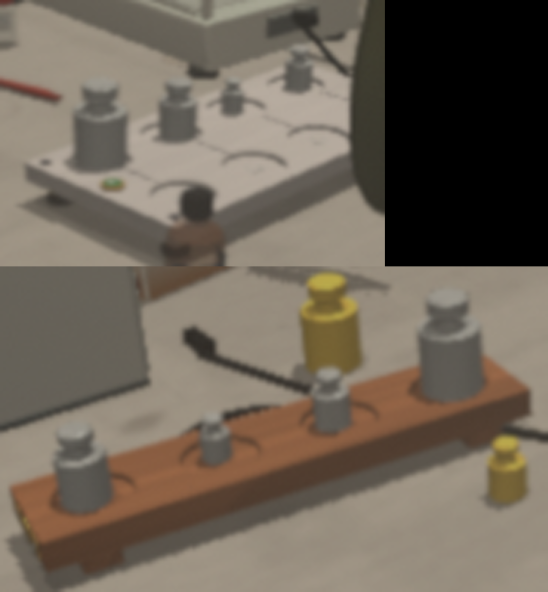

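servo_tool([
  [0.3, 10, 20, 0, 20],
  [0.3, 31.6, 66.9, 0, 63],
  [0.3, 31.6, 66.9, 0, 63],
  [0.3, 31.6, 66.9, 0, 63],
  [0.3, 31.6, 66.9, 0, 63],
  [0.3, 31.6, 66.9, 0, 63],
  [0.3, 31.6, 66.9, 0, 63],
  [0.3, 31.6, 66.9, 0, 63],
  [0.3, 31.6, 66.9, 0, 63],
  [0.3, 31.6, 66.9, 0, 63],
  [0.3, 31.6, 66.9, 0, 63],
  [0.3, 31.6, 66.9, 0, 63],
  [0.3, 31.6, 66.9, 0, 63],
  [0.3, 31.6, 66.9, 0, 63],
  [0.3, 31.6, 66.9, 0, 63],
  [0.3, 31.6, 66.9, 0, 63],
  [0.3, 31.6, 66.9, 0, 63],
  [0.3, 31.6, 66.9, 0, 63],
], squeeze=25)

```text
time_s: 2.35
ee_pos: [0.4982, 0.1499, 0.4047]
eef_rot: [3.141, -0.0, 1.437]
force: [-0.1, -0.0, 0.2]
grip_width: 0.0658
grip_force: 0.0
```

servo_tool([
  [0.3, 0, 0, -5, 0],
  [0.3, 0, 0, -10, 0],
  [0.3, 0, 0, -10, 0],
  [0.3, 0, 0, -10, 0],
])

```text
time_s: 2.85
ee_pos: [0.4988, 0.1502, 0.3066]
eef_rot: [3.14, -0.001, 1.437]
force: [0.8, 0.6, 0.6]
grip_width: 0.0658
grip_force: 0.0
```

Run:
```python
from station import ctrl
from h import *
o=ctrl.get_obs();print(o["ee_pos"])
c=ctrl.camera("scene");t=ctrl.camera("top");pickle.dump({"scene":c,"top":t},open("c1.pkl","wb"))
e=o["ee_pos"].copy();e[2]-=.199;print(proj(c,e),proj(t,e))
A=cv2.resize(c["image"][170:300,190:340,::-1],None,fx=3.6,fy=3.6,interpolation=cv2.INTER_CUBIC)
cv2.imwrite("pics/g1.png",A)
```

```text
[0.49876801 0.15020459 0.3066055 ]
[274.94300137 222.70494502] [273.19040253 248.02720406]
```

View pics/g1.png

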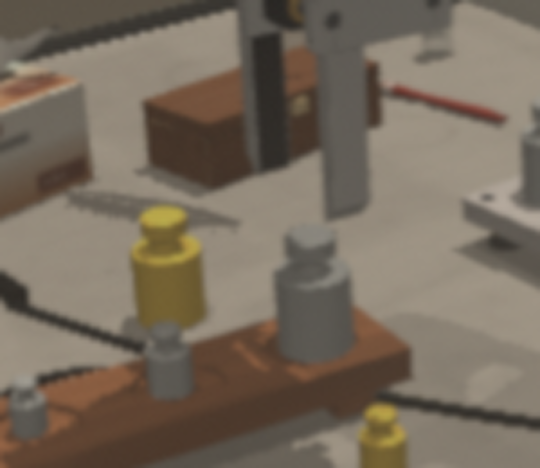

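servo_tool([
  [0.3, 0, 0, -3, 0],
  [0.3, 0, 0, -5.5, 0],
  [0.3, 0, 0, -7.2, 0],
  [0.3, 0, 0, -7.2, 0],
  [0.3, 0, 0, -7.2, 0],
  [0.8, 0, 0, -7.2, 0],
  [0.8, 0, 0, -7.2, 0],
  [0.8, 0, 0, -7.2, 0],
  [0.8, 0, 0, -7.2, 0],
  [0.8, 0, 0, -7.2, 0],
  [0.8, 0, 0, -7.2, 0],
], squeeze=25)

```text
time_s: 4.32
ee_pos: [0.4981, 0.1502, 0.2328]
eef_rot: [-3.141, -0.0, 1.437]
force: [-4.9, 1.1, 5.9]
grip_width: 0.0376
grip_force: 25.0
```

servo_tool([
  [0.8, 0, 0, 3, 0],
  [0.8, 0, 0, 7, 0],
  [0.8, 0, 0, 11, 0],
  [0.8, 0, 0, 12, -5],
  [0.8, -1, -6, 12, -15],
  [0.8, -2, -11, 12, -25],
  [0.8, -2.9, -16, 12, -35],
  [0.8, -2.9, -20.8, 12, -45],
  [0.8, -2.9, -20.8, 12, -55],
  [0.8, -2.9, -20.8, 12, -65],
  [0.8, -2.9, -20.8, 12, -75],
  [0.8, -2.9, -20.8, 12, -81.2],
  [0.8, -2.9, -20.8, 12, -81.2],
  [0.8, -2.9, -20.8, 6, -81.2],
  [0.8, -2.9, -20.8, 5, -81.2],
  [0.8, -2.9, -20.8, 5, -81.2],
  [0.8, -2.9, -20.8, 5, -81.2],
])

```text
time_s: 6.45
ee_pos: [0.4697, -0.058, 0.2844]
eef_rot: [3.141, -0.002, 0.021]
force: [0.4, -0.1, -3.4]
grip_width: 0.0374
grip_force: 25.0
```

Run:
```python
from station import ctrl
from h import *
o=ctrl.get_obs();e=o["ee_pos"];print(e,o["eef_rot"],o["grip_width"],o["force"])
c=ctrl.camera("scene");t=ctrl.camera("top");pickle.dump({"scene":c,"top":t},open("c2.pkl","wb"))
b=e.copy();b[2]-=.207;print(proj(c,b)) # weight underside centre expected
s=proj(c,(.4697,-.0582,.026));print(s)
x,y=290,150
for p in(b,): cv2.circle(c["image"],tuple(proj(c,p).round().astype(int)),1,(255,0,0),-1)
cv2.imwrite("pics/g2.png",cv2.resize(c["image"][y:y+130,x:x+150,::-1],None,fx=4,fy=4,interpolation=cv2.INTER_CUBIC))
```

```text
[ 0.46974716 -0.05799055  0.28437223] [ 3.14101721e+00 -2.45345307e-03  2.08018889e-02] 0.03742643040734292 [ 0.39106206 -0.05917958 -3.37781389]
[371.9728477  212.28414402]
[371.45865123 236.30031861]
```

View pics/g2.png

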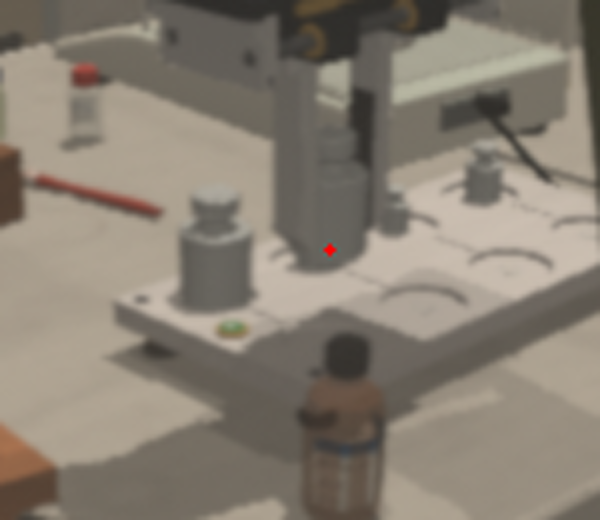

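servo_tool([
  [0.8, 0, 0, -2.5, 0],
  [0.8, 0, 0, -4, 0],
  [0.8, 0, 0, -4.6, 0],
  [0.8, 0, 0, -4.8, 0],
  [0.8, 0, 0, -5, 0],
  [0.8, 0, 0, -5, 0],
  [0.8, 0, 0, -5, 0],
])

```text
time_s: 7.42
ee_pos: [0.4693, -0.0579, 0.2329]
eef_rot: [3.142, -0.0, 0.02]
force: [-0.6, 0.0, -4.1]
grip_width: 0.0377
grip_force: 25.0
```

servo_tool([
  [0.8, 0, 0, -0.1, 0],
  [0.8, 0, 0, -0.1, 0],
  [0.8, 0, 0, -0.1, 0],
])

```text
time_s: 7.8
ee_pos: [0.4694, -0.0579, 0.2328]
eef_rot: [3.141, -0.001, 0.02]
force: [-7.6, 0.8, 13.2]
grip_width: 0.0377
grip_force: 25.0
```

servo_tool([
  [0.45, 0, 0, 0, 0],
  [0.45, 0, 0, 0, 0],
  [0.45, 0, 0, 0, 0],
  [0.45, 0, 0, 3, 0],
  [0.45, 0, 0, 8, 0],
  [0.45, 0, 0, 13, 0],
  [0.45, 0, 0, 16, 0],
  [0.45, 0, 0, 16, 0],
])

```text
time_s: 8.8
ee_pos: [0.4693, -0.0579, 0.3934]
eef_rot: [3.141, -0.004, 0.02]
force: [-0.3, 0.3, 0.5]
grip_width: 0.0518
grip_force: 0.0
```

servo_tool([
  [0.45, 1, 5, 0, 10],
  [0.45, 2, 10, 0, 20],
  [0.45, 3, 16, 0, 30],
  [0.45, 4, 22, 0, 40],
  [0.45, 5, 28, 0, 50],
  [0.45, 5.7, 34, 0, 60],
  [0.45, 5.7, 39, 0, 70],
  [0.45, 5.7, 42.7, 0, 81.3],
  [0.45, 5.7, 42.7, 0, 81.3],
  [0.45, 5.7, 42.7, -6, 81.3],
  [0.45, 5.7, 42.7, -10, 81.3],
  [0.45, 5.7, 42.7, -10, 81.3],
  [0.45, 5.7, 42.7, -10, 81.3],
  [0.45, 5.7, 42.7, -10, 81.3],
])

```text
time_s: 10.55
ee_pos: [0.5266, 0.369, 0.2937]
eef_rot: [3.139, -0.002, 1.438]
force: [0.2, -0.7, -0.2]
grip_width: 0.0514
grip_force: 0.0
```

Run:
```python
from station import ctrl
from h import *
o=ctrl.get_obs();e=o["ee_pos"];print(e)
c=ctrl.camera("scene");t=ctrl.camera("top");pickle.dump({"scene":c,"top":t},open("c3.pkl","wb"))
im=c["image"].copy()
for p in((.526,.3696,.070),(.5185,.2944,.053),(.509,.2263,.060),(.526,.3696,.026),(.5185,.2944,.026),(.509,.2263,.026)): 
    cv2.circle(im,tuple(proj(c,p).round().astype(int)),0,(255,0,0),-1)
A=cv2.resize(im[200:325,130:280,::-1],None,fx=4,fy=4,interpolation=cv2.INTER_NEAREST)
B=cv2.resize(t["image"][205:280,340:480,::-1],None,fx=4,fy=4,interpolation=cv2.INTER_CUBIC)
B=cv2.copyMakeBorder(B,0,0,0,40,0)
cv2.imwrite("pics/g3.png",cv2.resize(np.vstack([A,B]),None,fx=.75,fy=.75))
```

```text
[0.52656042 0.36900132 0.29368629]
```

View pics/g3.png

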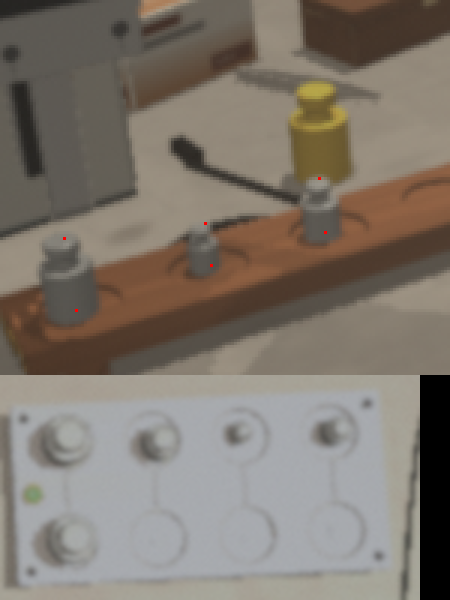

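servo_tool([
  [0.45, 0, 0.3, 0, 0],
  [0.45, 0, 0.3, -3, 0],
  [0.45, 0, 0.3, -5, 0],
  [0.45, 0, 0.3, -6, 0],
  [0.45, 0, 0.3, -6, 0],
  [0.9, 0, 0.3, -6, 0],
  [0.9, 0, 0.3, -6, 0],
  [0.9, 0, 0.3, -6, 0],
  [0.9, 0, 0.3, -6, 0],
  [0.9, 0, 0.3, -6, 0],
  [0.9, 0, 0.3, -6, 0],
], squeeze=20)

```text
time_s: 12.02
ee_pos: [0.5264, 0.3721, 0.2321]
eef_rot: [3.141, -0.0, 1.439]
force: [0.1, 0.1, 5.0]
grip_width: 0.0273
grip_force: 20.0
```

servo_tool([
  [0.9, 0, 0, 3, 0],
  [0.9, 0, 0, 7, 0],
  [0.9, 0, 0, 11, 0],
  [0.9, 0, 0, 13, 0],
  [0.9, -1, -5, 13, -10],
  [0.9, -2, -11, 13, -20],
  [0.9, -3, -17, 13, -30],
  [0.9, -4, -23, 13, -40],
  [0.9, -5, -29, 13, -50],
  [0.9, -5.5, -35, 13, -60],
  [0.9, -5.5, -41, 13, -70],
  [0.9, -5.5, -46, 13, -80],
  [0.9, -5.5, -50.2, 13, -81.3],
  [0.9, -5.5, -50.2, 13, -81.3],
  [0.9, -5.5, -50.2, 13, -81.3],
  [0.9, -5.5, -50.2, 7, -81.3],
  [0.9, -5.5, -50.2, 3, -81.3],
  [0.9, -5.5, -50.2, 2, -81.3],
  [0.9, -5.5, -50.2, 2, -81.3],
])

```text
time_s: 14.4
ee_pos: [0.4716, -0.1294, 0.2523]
eef_rot: [3.142, -0.0, 0.021]
force: [0.1, 0.3, -2.2]
grip_width: 0.0273
grip_force: 20.0
```

servo_tool([
  [0.9, 0, 0, -1, 0],
  [0.9, 0, 0, -1.6, 0],
  [0.9, 0, 0, -1.8, 0],
  [0.9, 0, 0, -2, 0],
  [0.9, 0, 0, -2, 0],
  [0.9, 0, 0, -2, 0],
])

```text
time_s: 15.15
ee_pos: [0.4714, -0.1299, 0.2321]
eef_rot: [3.141, -0.0, 0.02]
force: [-3.4, 0.8, 6.4]
grip_width: 0.0274
grip_force: 20.0
```

servo_tool([
  [0.57, 0, 0, 0, 0],
  [0.57, 0, 0, 0, 0],
  [0.57, 0, 0, 0, 0],
  [0.57, 0, 0, 3, 0],
  [0.57, 0, 0, 8, 0],
  [0.57, 0, 0, 13, 0],
  [0.57, 0, 0, 14, 0],
  [0.57, 1, 6, 14, 10],
  [0.57, 2, 12, 14, 20],
  [0.57, 3, 18, 14, 30],
  [0.57, 4, 24, 14, 40],
  [0.57, 4.7, 30, 14, 50],
  [0.57, 4.7, 36, 14, 60],
  [0.57, 4.7, 41, 14, 70],
  [0.57, 4.7, 42.6, 14, 81.3],
  [0.57, 4.7, 42.6, 14, 81.3],
  [0.57, 4.7, 42.6, 8, 81.3],
  [0.57, 4.7, 42.6, 5, 81.3],
  [0.57, 4.7, 42.6, 5, 81.3],
  [0.57, 4.7, 42.6, 5, 81.3],
])

```text
time_s: 17.65
ee_pos: [0.5187, 0.2956, 0.2831]
eef_rot: [3.14, -0.001, 1.437]
force: [-0.4, 0.0, -0.1]
grip_width: 0.0404
grip_force: 0.0
```

Run:
```python
from station import ctrl
from h import *
o=ctrl.get_obs();e=o["ee_pos"];print(e,o["grip_width"])
c=ctrl.camera("scene");t=ctrl.camera("top")
im=c["image"].copy()
for p in((.5185,.297,.053),(.509,.229,.060),(.5185,.297,.026),(.509,.229,.026)): 
    cv2.circle(im,tuple(proj(c,p).round().astype(int)),0,(255,0,0),-1)
A=cv2.resize(im[200:325,130:280,::-1],None,fx=4,fy=4,interpolation=cv2.INTER_NEAREST)
B=cv2.resize(t["image"][205:280,340:480,::-1],None,fx=4,fy=4,interpolation=cv2.INTER_CUBIC)
B=cv2.copyMakeBorder(B,0,0,0,40,0)
cv2.imwrite("pics/g4.png",cv2.resize(np.vstack([A,B]),None,fx=.75,fy=.75))
```

```text
[0.51873222 0.29564308 0.28313496] 0.040429740127103875
```

View pics/g4.png

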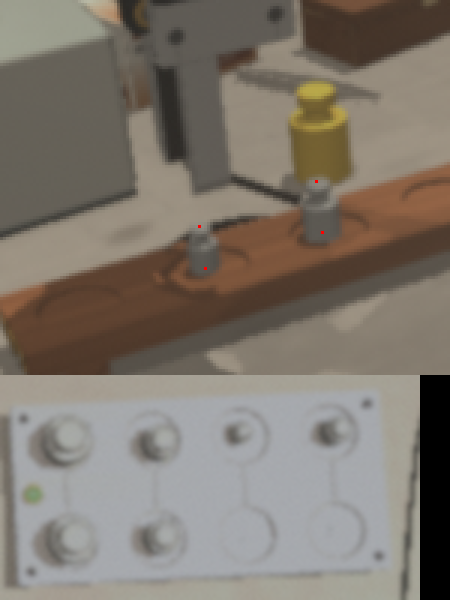

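servo_tool([
  [0.57, 0, 0.1, -2.5, 0],
  [0.57, 0, 0.1, -4, 0],
  [0.57, 0, 0.1, -5, 0],
  [0.57, 0, 0.1, -5, 0],
  [0.57, 0, 0.1, -5, 0],
  [0.98, 0, 0.1, -5, 0],
  [0.98, 0, 0.1, -5, 0],
  [0.98, 0, 0.1, -5, 0],
  [0.98, 0, 0.1, -5, 0],
  [0.98, 0, 0.1, -5, 0],
  [0.98, 0, 0.1, -5, 0],
], squeeze=15)

```text
time_s: 19.12
ee_pos: [0.5183, 0.2971, 0.2318]
eef_rot: [3.141, -0.0, 1.439]
force: [0.3, -0.6, 2.6]
grip_width: 0.0163
grip_force: 15.0
```

servo_tool([
  [0.98, 0, 0, 3, 0],
  [0.98, 0, 0, 7, 0],
  [0.98, 0, 0, 11, 0],
  [0.98, 0, 0, 13, 0],
  [0.98, -1, -5, 13, -10],
  [0.98, -2, -11, 13, -20],
  [0.98, -3, -17, 13, -30],
  [0.98, -4, -23, 13, -40],
  [0.98, -4.6, -29, 13, -50],
  [0.98, -4.6, -35, 13, -60],
  [0.98, -4.6, -41, 13, -70],
  [0.98, -4.6, -46, 13, -80],
  [0.98, -4.6, -49.9, 13, -81.3],
  [0.98, -4.6, -49.9, 13, -81.3],
  [0.98, -4.6, -49.9, 13, -81.3],
  [0.98, -4.6, -49.9, 7, -81.3],
  [0.98, -4.6, -49.9, 3, -81.3],
  [0.98, -4.6, -49.9, 2, -81.3],
  [0.98, -4.6, -49.9, 2, -81.3],
])

```text
time_s: 21.5
ee_pos: [0.4727, -0.2014, 0.2523]
eef_rot: [3.141, -0.0, 0.021]
force: [0.1, -0.6, 0.0]
grip_width: 0.0163
grip_force: 15.0
```

servo_tool([
  [0.98, 0, 0, -1, 0],
  [0.98, 0, 0, -1.6, 0],
  [0.98, 0, 0, -1.8, 0],
  [0.98, 0, 0, -2, 0],
  [0.98, 0, 0, -2, 0],
  [0.98, 0, 0, -2, 0],
])

```text
time_s: 22.25
ee_pos: [0.4723, -0.202, 0.2318]
eef_rot: [3.141, -0.0, 0.02]
force: [-0.1, 0.7, 1.9]
grip_width: 0.0162
grip_force: 15.0
```

servo_tool([
  [0.62, 0, 0, 0, 0],
  [0.62, 0, 0, 0, 0],
  [0.62, 0, 0, 0, 0],
  [0.62, 0, 0, 3, 0],
  [0.62, 0, 0, 8, 0],
  [0.62, 0, 0, 13, 0],
  [0.62, 0, 0, 14, 0],
  [0.62, 1, 6, 14, 10],
  [0.62, 2, 12, 14, 20],
  [0.62, 3, 18, 14, 30],
  [0.62, 3.7, 24, 14, 40],
  [0.62, 3.7, 30, 14, 50],
  [0.62, 3.7, 36, 14, 60],
  [0.62, 3.7, 41, 14, 70],
  [0.62, 3.7, 43, 14, 81.3],
  [0.62, 3.7, 43, 14, 81.3],
  [0.62, 3.7, 43, 8, 81.3],
  [0.62, 3.7, 43, 5, 81.3],
  [0.62, 3.7, 43, 5, 81.3],
  [0.62, 3.7, 43, 5, 81.3],
])

```text
time_s: 24.75
ee_pos: [0.5097, 0.2276, 0.283]
eef_rot: [3.14, -0.001, 1.437]
force: [0.4, 0.8, 0.8]
grip_width: 0.036
grip_force: 0.0
```

servo_tool([
  [0.62, 0, 0, -2.5, 0],
  [0.62, 0, 0, -4, 0],
  [0.62, 0, 0, -5, 0],
  [0.62, 0, 0, -5, 0],
  [0.62, 0, 0, -5, 0],
  [0.95, 0, 0, -5, 0],
  [0.95, 0, 0, -5, 0],
  [0.95, 0, 0, -5, 0],
  [0.95, 0, 0, -5, 0],
  [0.95, 0, 0, -5, 0],
  [0.95, 0, 0, -5, 0],
], squeeze=15)

```text
time_s: 26.12
ee_pos: [0.5093, 0.2281, 0.232]
eef_rot: [3.141, -0.0, 1.439]
force: [-2.2, -0.3, 6.2]
grip_width: 0.0214
grip_force: 15.0
```

Seat 4 (.4737, −.2744): dx −3.6, dy −50.2.

servo_tool([
  [0.95, 0, 0, 3, 0],
  [0.95, 0, 0, 7, 0],
  [0.95, 0, 0, 11, 0],
  [0.95, 0, 0, 13, 0],
  [0.95, -1, -5, 13, -10],
  [0.95, -2, -11, 13, -20],
  [0.95, -3, -17, 13, -30],
  [0.95, -3.6, -23, 13, -40],
  [0.95, -3.6, -29, 13, -50],
  [0.95, -3.6, -35, 13, -60],
  [0.95, -3.6, -41, 13, -70],
  [0.95, -3.6, -46, 13, -80],
  [0.95, -3.6, -50.2, 13, -81.3],
  [0.95, -3.6, -50.2, 13, -81.3],
  [0.95, -3.6, -50.2, 13, -81.3],
  [0.95, -3.6, -50.2, 7, -81.3],
  [0.95, -3.6, -50.2, 3, -81.3],
  [0.95, -3.6, -50.2, 2, -81.3],
  [0.95, -3.6, -50.2, 2, -81.3],
])

```text
time_s: 28.5
ee_pos: [0.4737, -0.2735, 0.2524]
eef_rot: [3.141, -0.0, 0.021]
force: [-0.6, -1.0, -1.0]
grip_width: 0.0213
grip_force: 15.0
```

servo_tool([
  [0.95, 0, 0, -1, 0],
  [0.95, 0, 0, -1.6, 0],
  [0.95, 0, 0, -1.8, 0],
  [0.95, 0, 0, -2, 0],
  [0.95, 0, 0, -2, 0],
  [0.95, 0, 0, -2, 0],
])

```text
time_s: 29.25
ee_pos: [0.4733, -0.274, 0.232]
eef_rot: [3.141, -0.0, 0.02]
force: [-2.3, 0.9, 5.0]
grip_width: 0.0211
grip_force: 15.0
```

servo_tool([
  [0.6, 0, 0, 0, 0],
  [0.6, 0, 0, 0, 0],
  [0.6, 0, 0, 0, 0],
  [0.6, 0, 0, 3, 0],
  [0.6, 0, 0, 8, 0],
  [0.6, 0, 0, 13, 0],
  [0.6, 0, 0, 16, 0],
  [0.6, 0, 15, 17, 0],
  [0.6, 0, 35, 17, 0],
  [0.6, 0, 50, 17, 0],
  [0.6, 0, 50, 17, 0],
  [0.6, 0, 50, 17, 0],
  [0.6, 0, 50, 17, 0],
  [0.6, 0, 50, 17, 0],
  [0.6, 0, 50, 17, 0],
  [0.6, 0, 50, 17, 0],
])

```text
time_s: 31.25
ee_pos: [0.4726, 0.2293, 0.4013]
eef_rot: [-3.141, 0.0, 0.025]
force: [0.5, 0.4, -0.7]
grip_width: 0.0374
grip_force: 0.0
```

Run:
```python
from station import ctrl
from h import *
o=ctrl.get_obs();print(o["time_s"],o["ee_pos"])
c=ctrl.camera("scene");t=ctrl.camera("top")
A=cv2.resize(c["image"][170:275,310:460,::-1],None,fx=4,fy=4,interpolation=cv2.INTER_CUBIC)
B=cv2.resize(t["image"][205:280,340:490,::-1],None,fx=4,fy=4,interpolation=cv2.INTER_CUBIC)
cv2.imwrite("pics/g5.png",cv2.resize(np.vstack([A,B]),None,fx=.8,fy=.8))
```

```text
31.25 [0.47260142 0.22932765 0.40127436]
```

View pics/g5.png

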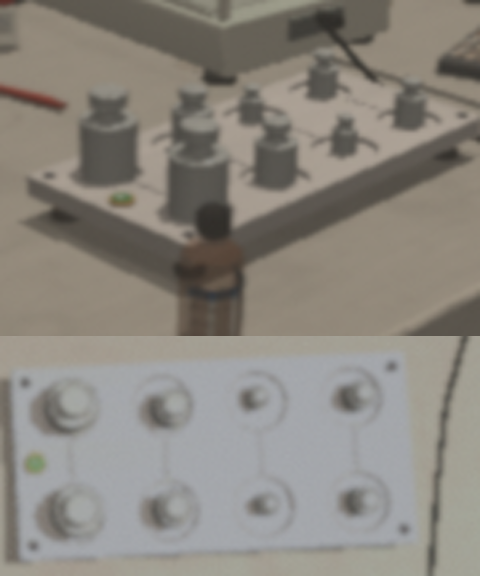

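All four test weights stand upright in the front row, each in front of the reference of its own size.

```bash
python3 -c "
from station import ctrl
print(ctrl.hand_in())"
```

```text
the job is handed in; nothing more can be done
None
```

I moved all four test weights into the front row in reference order (500, 200, 50, 100 from the left); the last pictures show them upright, each in its seat with the references still in place. The job was handed in at about 31 s of the 104 s allowed.

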